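# Hold the night light on its sill against the sprung back plate

### The arm

A 6-joint arm with a two-finger parallel gripper is mounted at the origin on the work surface. World frame = base frame: x ahead of the robot, y to its left, z up, the work surface at z = 0. Lengths are in m, angles in rad, forces in N, time in s.
With the tool pointing down it reaches from about 0.35 to 0.975 m from the base axis. Payload 4.9 kg.
Tool frame: the origin (TCP) lies on the centre line of the jaws, within the pads' length; the fingertips stand 19 mm ahead of it and the grasp point (between the pads) is the TCP; z points along the fingers, y is the line along which they close (so a half turn about z gives the same grasp; the last joint's range is limited). The gripper opens to 85 mm and grips with 20 to 120 N. Pads are 22 mm wide; open, the fingers measure 114 mm over their backs; the gripper's body (76 mm by 85 mm) begins 54 mm behind the grasp point. The pads swing forward as they close: fully open they stand 13 mm farther back than shut.
Start: joints at [-1.435, 0.053, 1.613, -0, 1.476, -0.119], TCP at [0.158, -0.605, 0.25] pointing down, gripper open.
Joint ranges: [-3.01, 3.01], [-1.01, 2.22], [0.06, 2.58], [-1.02, 4.17], [0.09, 2.62], [-3.14, 3.14]. Speed limits (rad/s): [2.57, 2.57, 3.14, 3.14, 3.14, 3.14].

### API

Orientations are given as a unit quaternion [w, x, y, z].
In Python, from plant import state, grab_frame, ticket, spotter gives the robot as it stands.
- The arm moves only by the tool apply_moves, never from a script. Its argument "series" is a list of rows, each an object of numbers: "jaw": the closure, from 0 (fully open) to 1 (shut); "dx", "dy", "dz": the shift along the tool's x, y, z in mm; "turn": the turn about the tool's z in rad. A call has 1 to 5 rows; each row is the pose to reach, as a shift and turn from the pose commanded when the call began, along the tool's axes at that moment; what a row does not reach only later rows make up. A row lasts 1/12 s, in which the tool goes at most 41.7 mm and 7.16 degrees, less where a joint would pass 70% of its speed; a pose out of reach is approached as far as the arm can. A call with a gripper value outside its range is refused whole. The fingers move at their own pace and stop on an object; the grip force is fixed at half the most. Time passes only in rows, so rows that repeat a pose let the fingers close. It gives the time, the measured TCP pose, the force, the opening and the grip force at its end, in the units of the state.
- state(): the state, without advancing time (a new reading comes with each control period).
- grab_frame(name): name is "side" or "top"; returns a dict with "pixels" (420x560x3 uint8, red, green, blue), "mtx" (3x3 intrinsics, pixels), "camera_from_world" (4x4, takes a point from world to camera coordinates). Camera axes: x right, y down, z forward; pixel columns grow to the right and rows downward; lengths in m; the calibration is good to about 2 mm. A picture is of the moment at which its call begins. There is no depth.
- ticket.job_done(): hands the job in; it is judged then, once.
Trained networks look in a picture, given as the dict that the camera call returned (one of the last four; its "shot" number tells which), for a name from the list of things; names that differ only in an ending like _2 or _b are one class to them, and where a whole thing is asked for, a point or a joint stands for the part that bears it (a point fixed in the world has none). Each returns a list of dicts, best first, with "conf" (0 to 1); they miss things now and then, are a little off and sometimes report something else, mostly with a low value. They report only what shows in the picture. A call takes as long as a camera call. They do not tell look-alikes from the thing itself.
- spotter.outline_of(picture, target): "region" (420x560 bool, what is visible of it) and "extent" ([left, top, right, bottom] in pixels, round what is visible of it).
The state is a dict: "time": time; "joint_pos": joint angles; "joint_vel": joint speeds; "joint_efforts": joint torques, N m; "tool_pos": TCP position; "tool_rot": TCP orientation; "contact_force": force on the tool from outside, world axes, zero at the start; "ft_torque": the same for the moment, N m; "gripper_width": opening from 0.0 (shut) to 1.0 (fully open); "grasp_force": force on a finger pad.
Only numpy, scipy, OpenCV 4.12 (cv2) and the standard library are available. Lean on these libraries where they do the work, as an engineer would, in place of code of your own. Each camera call takes 0.05 s, during which the arm holds its last target. There are 200 camera calls.

### The job

Stand the dome night light on the narrow dark sill on the cork-lined shelf, its flat back squarely facing the cork-faced sprung plate, toggle towards the front and centred on the plate; then push it straight back until the plate has gone in about half its travel (a steady push of about 8 newtons) and keep it there, still standing on the sill, so that I can drive the screw from behind. Never push the plate all the way in, push it only with the light, not with your fingers, and leave the other things alone. You finish while holding: do not let go or ease off at the end.

Things in the scene. Friction and masses are not known exactly. Their poses are not given: they have to be found in the camera images.
- light: Loose dome night light, 0.13 to 0.25 kg, upright on the dresser top before the shelf. White box housing 44 mm deep (x) x 50 wide (y) x 36 high, off-white dome of 21 mm radius on top, 57 mm high in all. Flat back = +x face, starts turned away from the robot within 0.6 rad; steel toggle sticks out 11 mm from the front (-x). Origin: centre of underside, z up. Grip across the flat y faces.
- light_back (a point): Middle of the light's flat back face: 22 mm along the light's x from its origin, 18 mm above its underside.
- shelf: Fixed low wooden shelf on the dresser, 200 mm deep (x) x 600 mm wide (y), its cork top 45 mm above the dresser top. Origin: centre of its footprint on the dresser top; x points to its back.
- sill: Fixed dark wooden bar standing on the shelf's cork top: 36 mm deep (x) x 110 mm long (y) x 30 mm high. Origin: centre of its underside; x points to the sprung plate.
- sill_top (a point): Centre of the sill's flat top face, 75 mm above the dresser top; axes as the sill's: x points back to the plate, square to it, y along the sill, z up. The top reaches 18 mm before and behind this point in x, so the light overhangs it a little.
- backstop: Fixed upright dark board, 14 mm thick, 110 mm wide (y) and 86 mm high, on the shelf behind the sill, with the sprung plate in front of it. Origin: the same point as sill's; x points backwards, away from the robot. The board's front is at x = 53 mm.
- plate (a joint): How far the sprung plate is pushed back, m: 0 at rest, 0.020 fully in. Plain spring, 0.8 N per mm from zero: 0.010 (half way) means 8 N. Plate 70 mm wide, 52 high, 8 thick, cork-faced, in line with the sill's middle; its lower edge 5 mm, its upper edge 57 mm above the sill top. It slides along the sill's x on two steel pins.
- plate_face (a point): Middle of the plate's cork face, moving with the plate: at rest 18 mm behind the sill's centre (flush with the sill's back edge), 31 mm above the sill top. The light standing on the sill just touches it when the light's origin is 4 mm in front of the sill's centre.
- monitor: Bystander: grey blood-pressure monitor on the shelf, 100 x 110 x 45 mm. Origin: centre of its underside.
- jar: Bystander: glass jar with a chrome cap on the shelf, 56 mm across, 85 mm high. Origin: centre of its underside.
- cup: Bystander: white ceramic thimble cup on the shelf, 34 mm across, 30 mm high. Origin: centre of its underside.
- pillbox: Bystander: weekly pill box with seven flip lids on the dresser top, 34 x 154 x 24 mm. Origin: centre of its underside.
- book: Bystander: closed book on the dresser top, 124 x 184 x 21 mm. Origin: centre of its underside.
- brush: Bystander: brush lying on the dresser top, well to the right. Origin: on its underside.
Not all that is in view belongs to the job. Leave any red or turquoise look-alike of the light alone.

How it is judged:
By the outcome, as a careful person would: the job done as asked, in the order asked, and still so for the second after the job is handed in, while the arm keeps its last pose, push and grip.
It also fails if it takes over 35 s, if anything falls off the work surface, if the arm or the gripper's body presses on something with over 40 N, if the wrist force passes 120 N, or if a joint passes its speed limit or range.

## Working session

There is one attempt and no reset: what is moved stays moved. The work goes in short steps, Python scripts to look and compute and a tool call to move; the robot and the scene stay as the last step left them, time stands still between calls to the robot, and variables do not carry over. Pictures are saved under pics/ and viewed, at most 10 in all, crops included, and the job is handed in when it is done.

Besides the shell and the picture viewer there is one more tool, called after ">>>" by a JSON object that holds its "op" and its "data", one argument or row to a line. apply_moves: Moves the arm, as the interface text tells. Its arguments: {"type":"object","properties":{"series":{"type":"array","items":{"type":"object","properties":{"jaw":{"type":"number"},"dx":{"type":"number"},"dy":{"type":"number"},"dz":{"type":"number"},"turn":{"type":"number"}}}}},"required":["series"]}

```bash
mkdir -p pics; cat > h.py <<'E'
import numpy as np, cv2
from plant import state, grab_frame, ticket, spotter
def save(f,name,box=None,s=1):
    p=f["pixels"][:,:,::-1]
    if box: p=p[box[1]:box[3],box[0]:box[2]]
    cv2.imwrite("pics/"+name,cv2.resize(p,None,fx=s,fy=s,interpolation=cv2.INTER_CUBIC))
def proj(f,P):
    P=np.atleast_2d(P); T=np.array(f["camera_from_world"]); c=P@T[:3,:3].T+T[:3,3]; q=c@np.array(f["mtx"]).T
    return q[:,:2]/q[:,2:]
def ray_z(f,uv,z):
    T=np.array(f["camera_from_world"]); R=T[:3,:3]; o=-R.T@T[:3,3]
    d=R.T@np.linalg.inv(f["mtx"])@np.array([*uv,1.]); return o+d*(z-o[2])/d[2]
E
python3 - <<'E'
from h import *
s=state(); print({k:np.round(v,3) for k,v in s.items()})
for n in ("side","top"):
    f=grab_frame(n); save(f,n+"0.png")
    T=np.array(f["camera_from_world"]); print(n,-T[:3,:3].T@T[:3,3], T[:3,:3].round(2).tolist(),f["mtx"][0][0])
    for t in ("light","sill","plate","backstop","shelf"):
        for r in spotter.outline_of(f,t): print(n,t,round(r["conf"],2),np.round(r["extent"]),r["region"].sum())
E
```

```text
{'time': np.float64(0.0), 'joint_pos': array([-1.435,  0.053,  1.614,  0.   ,  1.476, -0.119]), 'joint_vel': array([-0.001, -0.002, -0.   ,  0.001,  0.004, -0.001]), 'joint_efforts': array([ 0.0000e+00, -3.9369e+01, -3.7017e+01, -0.0000e+00,  7.0000e-03,
        0.0000e+00]), 'tool_pos': array([ 0.157, -0.604,  0.249]), 'tool_rot': array([-0.001,  0.992,  0.127, -0.   ]), 'contact_force': array([-1.019, -0.804,  0.543]), 'ft_torque': array([ 0.038, -0.005, -0.005]), 'grasp_force': np.float64(0.0), 'gripper_width': np.float64(1.004)}
side [ 0.45830571 -1.00482755  1.02849995] [[1.0, -0.1, 0.0], [-0.07, -0.7, -0.71], [0.07, 0.71, -0.7]] 538.2253326559271
side light 0.75 [233. 183. 248. 205.] 344
side sill 0.71 [306. 187. 330. 222.] 682
side plate 0.82 [320. 172. 333. 204.] 259
side plate 0.66 [271. 133. 417. 312.] 9495
side backstop 0.56 [320. 168. 351. 218.] 920
side shelf 0.84 [274. 131. 417. 310.] 9580
top [ 0.36639804 -0.0616927   0.99997532] [[-0.03, -1.0, 0.01], [-0.98, 0.03, -0.2], [0.2, -0.01, -0.98]] 385.2892723492537
top light 0.86 [212. 253. 238. 274.] 394
top light 0.56 [250. 281. 272. 303.] 412
top light 0.55 [204. 294. 232. 319.] 418
top light 0.16 [235. 144. 279. 174.] 1042
top sill 0.88 [242. 164. 285. 188.] 735
top sill 0.41 [250. 148. 278. 172.] 331
top plate 0.9 [247. 151. 277. 172.] 334
top backstop 0.73 [236. 146. 279. 172.] 1027
top shelf 0.67 [143. 108. 382. 220.] 12542
top shelf 0.57 [240. 168. 284. 188.] 772
top shelf 0.36 [248. 151. 274. 169.] 328
top shelf 0.29 [217. 254. 240. 274.] 421
```

View pics/top0.png

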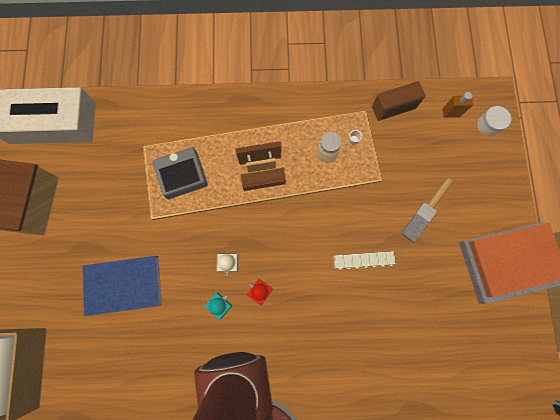

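View pics/side0.png

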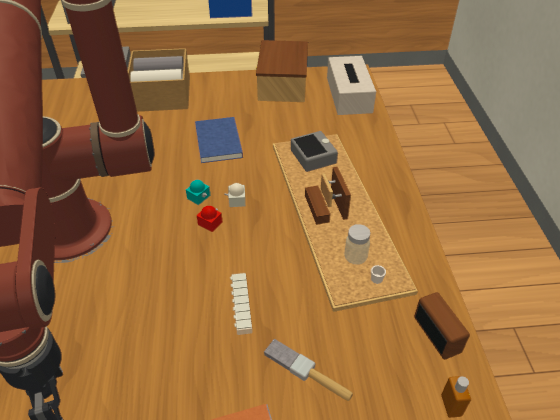

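```bash
python3 - <<'E'
import cv2,numpy as np
a=cv2.imread("pics/top0.png")[235:325,190:290]; b=cv2.imread("pics/top0.png")[135:205,215:305]
c=cv2.imread("pics/side0.png")[160:250,190:290];d=cv2.imread("pics/side0.png")[150:240,290:370]
r=lambda i,s:cv2.resize(i,s,interpolation=cv2.INTER_CUBIC)
cv2.imwrite("pics/crop0.png",np.vstack([np.hstack([r(a,(400,300)),r(b,(400,300))]),np.hstack([r(c,(400,300)),r(d,(400,300))])]))
E
```

```text
(no output)
```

View pics/crop0.png

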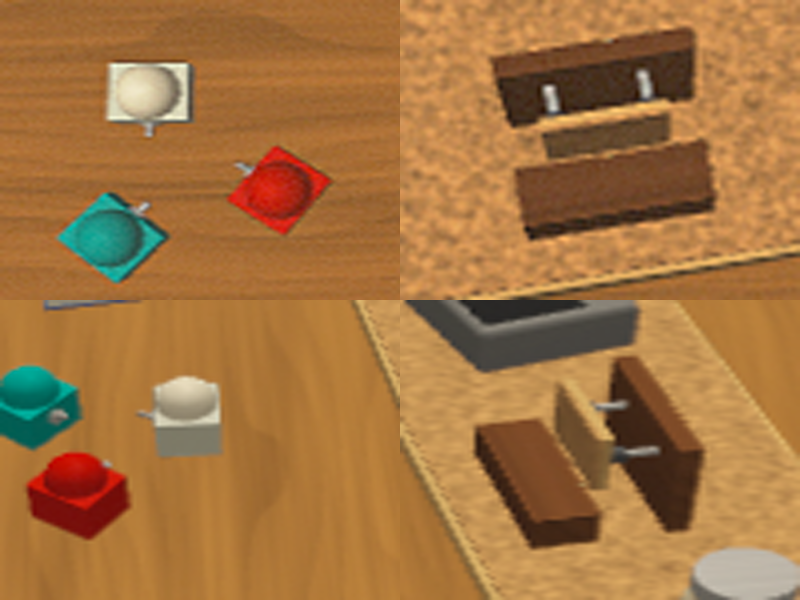

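Candidates for the light are white at top (227,263), turquoise at (218,306) and red at (260,292). The white housing with a cream dome matches the description, and its toggle points down the image (-x), which the crop confirms. The sill is at top (263,177), with the plate behind it at about (262,165). Next I'll fit the poses in both views.

```bash
cat > fit.py <<'E'
from h import *
from scipy.optimize import minimize
S=4
def box(x0,x1,y0,y1,z0,z1): return np.array([[x,y,z] for x in(x0,x1) for y in(y0,y1) for z in(z0,z1)])
u=np.linspace(0,2*np.pi,24,endpoint=False)
dome=np.vstack([np.c_[21*np.cos(e)*np.cos(u),21*np.cos(e)*np.sin(u),36+21*np.sin(e)+0*u] for e in np.linspace(0,np.pi/2,7)])/1e3
LIGHT=[box(-.022,.022,-.025,.025,0,.036),dome]
SILL=[box(-.018,.018,-.055,.055,0,.03)]; BOARD=[box(.053,.067,-.055,.055,0,.086)]
def plate(q): return [box(.018+q,.026+q,-.035,.035,.035,.087)]
def place(P,p,z):
    c,s=np.cos(p[2]),np.sin(p[2]); return P@np.array([[c,s,0],[-s,c,0],[0,0,1]])+[p[0],p[1],z]
def render(f,parts,p,z,b,m=None):
    m=np.zeros(((b[3]-b[1])*S,(b[2]-b[0])*S),np.float32)
    for P in parts:
        h=cv2.convexHull(((proj(f,place(P,p,z))-b[:2]+.5)*S-.5).astype(np.float32))
        cv2.fillConvexPoly(m,np.round(h*16).astype(np.int32),1.,shift=4)
    return cv2.resize(m,(b[2]-b[0],b[3]-b[1]),interpolation=cv2.INTER_AREA)
def fit(items,p0):
    # items: (frame, parts(+), z, box, soft mask, ignore parts)
    def cost(p):
        e=0
        for f,parts,z,b,mask,ign in items:
            w=1-render(f,ign,p,z,b) if ign else 1
            e+=np.sum(w*(render(f,parts,p,z,b)-mask)**2)
        return e
    best=None
    for dy in(-.1,.1):
        sx=np.array([p0]+[np.add(p0,d) for d in([.006,0,0],[0,.006,0],[0,0,dy])])
        r=minimize(cost,p0,method="Nelder-Mead",options=dict(initial_simplex=sx,xatol=1e-5,fatol=1e-3,maxiter=300))
        if best is None or r.fun<best.fun: best=r
    return best.x.round(4),round(best.fun,1)
E
cat > meas0.py <<'E'
from fit import *
T=grab_frame("top");D=grab_frame("side")
def region(f,n,i=0): return spotter.outline_of(f,n)[i]["region"]
def white(f,b):
    h=cv2.cvtColor(f["pixels"][b[1]:b[3],b[0]:b[2]],cv2.COLOR_RGB2HSV).astype(float)
    return np.clip((110-h[...,1])/60,0,1)
bt=np.array([208,245,246,280]);bs=np.array([222,174,254,214])
p0=[*ray_z(T,(227,263),.03)[:2],0]; print("p0",np.round(p0,3))
for it in ([(T,LIGHT,0,bt,white(T,bt),None)],[(D,LIGHT,0,bs,white(D,bs),None)],[(T,LIGHT,0,bt,white(T,bt),None),(D,LIGHT,0,bs,white(D,bs),None)]): print("light",*fit(it,p0))
def dark(f,b):
    v=f["pixels"][b[1]:b[3],b[0]:b[2],0].astype(float); return np.clip((150-v)/40,0,1)
ct=np.array([228,138,292,194]);cs=np.array([300,162,358,226])
q0=[*ray_z(T,(263,177),.075)[:2],-.0]; q0[2]=0.1
print("q0",np.round(q0,3))
A=(T,SILL+BOARD,.045,ct,dark(T,ct),plate(0)); B=(D,SILL+BOARD,.045,cs,dark(D,cs),plate(0))
for it in ([A],[B],[A,B]): print("sill",*fit(it,q0))
p,_=fit([A,B],q0); l,_=fit([(T,LIGHT,0,bt,white(T,bt),None),(D,LIGHT,0,bs,white(D,bs),None)],p0)
ims=[]
for f,b,c,sc in((T,bt,ct,8),(D,bs,cs,8)):
    im=cv2.resize(f["pixels"][:,:,::-1],None,fx=sc,fy=sc,interpolation=cv2.INTER_CUBIC)
    for parts,pp,z in((LIGHT,l,0),(SILL+BOARD+plate(0),p,.045)):
        for P in parts:
            h=cv2.convexHull(((proj(f,place(P,pp,z))+.5)*sc).astype(np.float32)).astype(int); cv2.polylines(im,[h],True,(0,255,0),1)
    for k in(b,c): ims.append(cv2.resize(im[k[1]*sc:k[3]*sc,k[0]*sc:k[2]*sc],(390,290)))
cv2.imwrite("pics/fit0.png",np.vstack([np.hstack(ims[:2]),np.hstack(ims[2:])]))
E
python3 meas0.py
```

```text
p0 [0.437 0.062 0.   ]
light [ 0.4382  0.0623 -0.0111] 22.8
light [ 0.4385  0.0675 -0.0096] 20.5
light [ 0.4384  0.063  -0.0044] 65.4
q0 [ 0.644 -0.034  0.1  ]
sill [ 0.6426 -0.0336  0.1419] 103.4
sill [ 0.6428 -0.0303  0.1219] 363.8
sill [ 0.6426 -0.033   0.1303] 481.4
```

View pics/fit0.png

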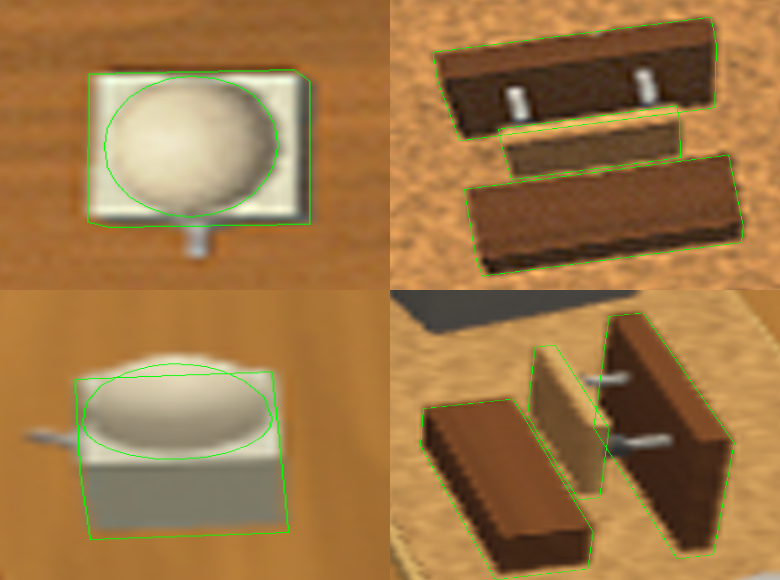

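Choice confirmed: the white light, with model outlines matching in both views (toggle at -x). Light is at about (0.438, 0.064), yaw -0.01. Sill is at about (0.6426, -0.0325), yaw 0.132.

```bash
cat > go.py <<'E'
import sys; from h import *
from scipy.spatial.transform import Rotation as Ro
s=state(); x,y,z,a=map(float,sys.argv[1:5]); R=Ro.from_quat(np.roll(s["tool_rot"],-1)).as_matrix()
d=R.T@(np.array([x,y,z])-s["tool_pos"])*1e3; ang=np.arctan2(R[1,0],R[0,0])
print("t",s["time"].round(2),"pos",np.round(s["tool_pos"],4),"ang",round(ang,4),"zax",R[:,2].round(3),"d",d.round(1),"rows",np.linalg.norm(d)/41.7,"turn",round(ang-a,4),"F",np.round(s["contact_force"],2),"w",s["gripper_width"].round(3),s["grasp_force"].round(1))
E
python3 go.py 0.438 0.064 0.15 -0.01
```

```text
Traceback (most recent call last):
  File "go.py", line 5, in <module>
    print("t",s["time"].round(2),"pos",np.round(s["tool_pos"],4),"ang",round(ang,4),"zax",R[:,2].round(3),"d",d.round(1),"rows",np.linalg.norm(d)/41.7,"turn",round(ang-a,4),"F",np.round(s["contact_force"],2),"w",s["gripper_width"].round(3),s["grasp_force"].round(1))
              ^^^^^^^^^^^^^^^
AttributeError: 'float' object has no attribute 'round'
```

```bash
sed -i 's/s\["time"\].round(2)/round(s["time"],2)/;s/s\["gripper_width"\].round(3),s\["grasp_force"\].round(1)/round(float(s["gripper_width"]),3),round(float(s["grasp_force"]),1)/' go.py; python3 go.py 0.438 0.064 0.15 -0.01
```

```text
t 0.7 pos [ 0.1576 -0.6048  0.2503] ang 0.2548 zax [ 0. -0. -1.] d [ 440.  -576.5  100.3] rows 17.557411034133896 turn 0.2648 F [-0.08 -0.17  0.34] w 0.998 0.0
```

>>> {"op": "apply_moves", "data": {
  "series": [
    {"dx":440,"dy":-576,"dz":50,"turn":0.265,"jaw":0},
    {"dx":440,"dy":-576,"dz":50,"turn":0.265,"jaw":0},
    {"dx":440,"dy":-576,"dz":50,"turn":0.265,"jaw":0},
    {"dx":440,"dy":-576,"dz":50,"turn":0.265,"jaw":0},
    {"dx":440,"dy":-576,"dz":50,"turn":0.265,"jaw":0}
  ]
}}

```text
time: 1.12
tool_pos: [0.2383, -0.4115, 0.2357]
tool_rot: [0.0, 1.0, -0.006, 0.0]
contact_force: [0.8, 0.3, 0.2]
gripper_width: 0.998
grasp_force: 0.0
```

```bash
python3 go.py 0.438 0.064 0.15 -0.01
```

```text
t 1.12 pos [ 0.2383 -0.4115  0.2357] ang -0.0111 zax [ 0. -0. -1.] d [ 194.4 -477.7   85.8] rows 12.53676832271901 turn -0.0011 F [0.84 0.31 0.16] w 0.998 0.0
```

>>> {"op": "apply_moves", "data": {
  "series": [
    {"dx":194,"dy":-478,"dz":85,"jaw":0},
    {"dx":194,"dy":-478,"dz":85,"jaw":0},
    {"dx":194,"dy":-478,"dz":85,"jaw":0},
    {"dx":194,"dy":-478,"dz":85,"jaw":0},
    {"dx":194,"dy":-478,"dz":85,"jaw":0}
  ]
}}

```text
invalid input at $.series[0]: expected keys jaw, dx, dy, dz, turn
```

```bash
python3 go.py 0.438 0.064 0.15 -0.01
```

```text
t 1.12 pos [ 0.2383 -0.4115  0.2357] ang -0.0111 zax [ 0. -0. -1.] d [ 194.4 -477.7   85.8] rows 12.53676832271901 turn -0.0011 F [0.84 0.31 0.16] w 0.998 0.0
```

>>> {"op": "apply_moves", "data": {
  "series": [
    {"dx":194,"dy":-478,"dz":85,"turn":0,"jaw":0},
    {"dx":194,"dy":-478,"dz":85,"turn":0,"jaw":0},
    {"dx":194,"dy":-478,"dz":85,"turn":0,"jaw":0},
    {"dx":194,"dy":-478,"dz":85,"turn":0,"jaw":0},
    {"dx":194,"dy":-478,"dz":85,"turn":0,"jaw":0}
  ]
}}

```text
time: 1.53
tool_pos: [0.3175, -0.2218, 0.2021]
tool_rot: [0.0, 1.0, -0.006, 0.001]
contact_force: [1.2, -0.6, 0.1]
gripper_width: 1.0
grasp_force: 0.0
```

```bash
python3 go.py 0.438 0.064 0.15 -0.01
```

```text
t 1.53 pos [ 0.3175 -0.2218  0.2021] ang -0.0111 zax [ 0.001 -0.001 -1.   ] d [ 117.2 -287.2   52. ] rows 7.5420362973068595 turn -0.0011 F [ 1.16 -0.64  0.06] w 1.0 0.0
```

>>> {"op": "apply_moves", "data": {
  "series": [
    {"dx":117,"dy":-287,"dz":52,"turn":0,"jaw":0},
    {"dx":117,"dy":-287,"dz":52,"turn":0,"jaw":0},
    {"dx":117,"dy":-287,"dz":52,"turn":0,"jaw":0},
    {"dx":117,"dy":-287,"dz":52,"turn":0,"jaw":0},
    {"dx":117,"dy":-287,"dz":52,"turn":0,"jaw":0}
  ]
}}

```text
time: 1.95
tool_pos: [0.3972, -0.032, 0.1679]
tool_rot: [0.0, 1.0, -0.005, 0.001]
contact_force: [0.5, -0.7, 0.4]
gripper_width: 1.0
grasp_force: 0.0
```

```bash
python3 go.py 0.438 0.064 0.10 -0.01
```

```text
t 1.95 pos [ 0.3972 -0.032   0.1679] ang -0.0102 zax [ 0.002 -0.001 -1.   ] d [ 39.7 -96.5  67.9] rows 2.984794528040446 turn -0.0002 F [ 0.45 -0.66  0.41] w 1.0 0.0
```

>>> {"op": "apply_moves", "data": {
  "series": [
    {"dx":40,"dy":-96,"dz":40,"turn":0,"jaw":0},
    {"dx":40,"dy":-96,"dz":40,"turn":0,"jaw":0},
    {"dx":40,"dy":-96,"dz":40,"turn":0,"jaw":0},
    {"dx":40,"dy":-96,"dz":58,"turn":0,"jaw":0},
    {"dx":40,"dy":-96,"dz":58,"turn":0,"jaw":0}
  ]
}}

```text
time: 2.37
tool_pos: [0.4356, 0.063, 0.1064]
tool_rot: [-0.0, 1.0, -0.003, -0.003]
contact_force: [-0.1, -0.7, -1.6]
gripper_width: 1.003
grasp_force: 0.0
```

```bash
python3 go.py 0.438 0.064 0.022 -0.01; python3 -c "
from h import *
T=grab_frame('top');D=grab_frame('side')
a=cv2.resize(T['pixels'][225:315,180:280,::-1],(400,360));b=cv2.resize(D['pixels'][130:220,180:280,::-1],(400,360))
cv2.imwrite('pics/pre.png',np.hstack([a,b]))"
```

```text
t 2.37 pos [0.4356 0.063  0.1064] ang -0.0069 zax [-0.006  0.    -1.   ] d [ 2.9 -1.  84.4] rows 2.024980155705816 turn 0.0031 F [-0.09 -0.72 -1.65] w 1.003 0.0
```

View pics/pre.png

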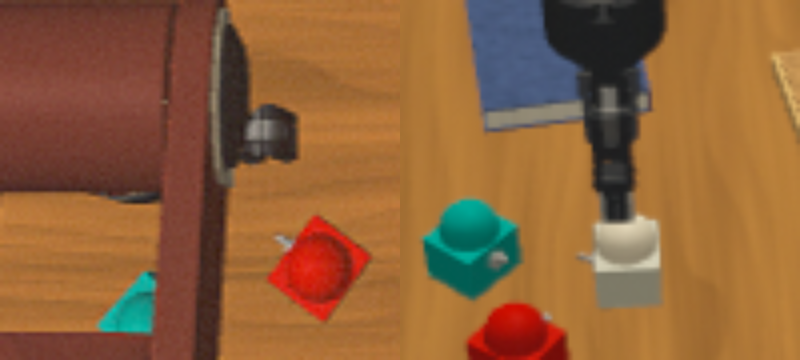

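The view shows the gripper above the white light, with its finger in line at about (615,215) of the crop; the top view is blocked by the arm. Descending.

>>> {"op": "apply_moves", "data": {
  "series": [
    {"dx":0,"dy":0,"dz":40,"turn":0,"jaw":0},
    {"dx":0,"dy":0,"dz":70,"turn":0,"jaw":0},
    {"dx":0,"dy":0,"dz":80,"turn":0,"jaw":0},
    {"dx":0,"dy":0,"dz":80,"turn":0,"jaw":0},
    {"dx":0,"dy":0,"dz":80,"turn":0,"jaw":0}
  ]
}}

```text
time: 2.88
tool_pos: [0.4384, 0.0609, 0.0308]
tool_rot: [0.0, 1.0, -0.006, 0.0]
contact_force: [0.7, -0.0, -0.0]
gripper_width: 0.998
grasp_force: 0.0
```

```bash
python3 go.py 0.438 0.064 0.022 -0.01
```

```text
t 2.88 pos [0.4384 0.0609 0.0308] ang -0.0115 zax [ 0.001 -0.    -1.   ] d [-0.4 -3.1  8.8] rows 0.22285321172058056 turn -0.0015 F [ 0.65 -0.01 -0.04] w 0.998 0.0
```

>>> {"op": "apply_moves", "data": {
  "series": [
    {"dx":0,"dy":-2.5,"dz":8,"turn":0,"jaw":0},
    {"dx":0,"dy":-2.5,"dz":8,"turn":0,"jaw":0.2},
    {"dx":0,"dy":-2.5,"dz":8,"turn":0,"jaw":0.35},
    {"dx":0,"dy":-2.5,"dz":8,"turn":0,"jaw":0.6},
    {"dx":0,"dy":-2.5,"dz":8,"turn":0,"jaw":1}
  ]
}}

```text
time: 3.3
tool_pos: [0.4388, 0.064, 0.0228]
tool_rot: [0.0, 1.0, -0.005, 0.001]
contact_force: [2.2, -0.7, 6.3]
gripper_width: 0.573
grasp_force: 64.1
```

>>> {"op": "apply_moves", "data": {
  "series": [
    {"dx":0,"dy":0,"dz":0,"turn":0,"jaw":1},
    {"dx":0,"dy":0,"dz":0,"turn":0,"jaw":1},
    {"dx":0,"dy":0,"dz":0,"turn":0,"jaw":1}
  ]
}}

```text
time: 3.55
tool_pos: [0.4388, 0.064, 0.0228]
tool_rot: [0.0, 1.0, -0.005, 0.001]
contact_force: [-0.9, 0.7, 6.1]
gripper_width: 0.577
grasp_force: 63.7
```

```bash
python3 go.py 0.60 -0.038 0.13 0.132
```

```text
t 3.55 pos [0.4388 0.064  0.0228] ang -0.0101 zax [ 0.002 -0.    -1.   ] d [ 162.4  100.4 -106.8] rows 5.247143712635507 turn -0.1421 F [-0.94  0.7   6.11] w 0.577 63.7
```

>>> {"op": "apply_moves", "data": {
  "series": [
    {"dx":0,"dy":0,"dz":-40,"turn":0,"jaw":1},
    {"dx":10,"dy":6,"dz":-80,"turn":-0.05,"jaw":1},
    {"dx":35,"dy":20,"dz":-107,"turn":-0.142,"jaw":1},
    {"dx":70,"dy":42,"dz":-107,"turn":-0.142,"jaw":1},
    {"dx":100,"dy":62,"dz":-107,"turn":-0.142,"jaw":1}
  ]
}}

```text
time: 3.97
tool_pos: [0.5398, 0.0002, 0.1312]
tool_rot: [0.001, 0.998, 0.066, 0.003]
contact_force: [-0.3, -0.4, -2.9]
gripper_width: 0.577
grasp_force: 63.8
```

```bash
python3 go.py 0.608 -0.0371 0.13 0.132
```

```text
t 3.97 pos [5.398e-01 2.000e-04 1.312e-01] ang 0.133 zax [ 0.005 -0.001 -1.   ] d [62.7 46.1  1.6] rows 1.8653808528129445 turn 0.001 F [-0.31 -0.42 -2.87] w 0.577 63.8
```

>>> {"op": "apply_moves", "data": {
  "series": [
    {"dx":30,"dy":24,"dz":5,"turn":0,"jaw":1},
    {"dx":55,"dy":42,"dz":15,"turn":0,"jaw":1},
    {"dx":62.5,"dy":46,"dz":21,"turn":0,"jaw":1},
    {"dx":62.5,"dy":46,"dz":21,"turn":0,"jaw":1},
    {"dx":62.5,"dy":46,"dz":21,"turn":0,"jaw":1}
  ]
}}

```text
time: 4.38
tool_pos: [0.6038, -0.0363, 0.1057]
tool_rot: [-0.001, 0.998, 0.066, -0.002]
contact_force: [0.0, -0.6, -1.7]
gripper_width: 0.576
grasp_force: 63.7
```

```bash
cat > look.py <<'E'
from fit import *
import sys
q=[.6426,-.0325,.132]; st=state(); tz=st["tool_pos"][2]
T=grab_frame("top");D=grab_frame("side"); ims=[]
l=[*st["tool_pos"][:2],.132]; zb=tz-.0228
for f,k in((T,[215,130,305,205]),(D,[265,130,365,230])):
    sc=6; im=cv2.resize(f["pixels"][:,:,::-1],None,fx=sc,fy=sc,interpolation=cv2.INTER_CUBIC)
    for parts,pp,z,c in((LIGHT,l,zb,(255,255,0)),(SILL+BOARD+plate(0),q,.045,(0,255,0))):
        for P in parts: cv2.polylines(im,[cv2.convexHull(((proj(f,place(P,pp,z))+.5)*sc).astype(np.float32)).astype(int)],True,c,1)
    ims.append(cv2.resize(im[k[1]*sc:k[3]*sc,k[0]*sc:k[2]*sc],(400,400)))
cv2.imwrite("pics/"+sys.argv[1],np.hstack(ims))
E
python3 go.py 0.6307 -0.0341 0.11 0.132; python3 look.py pl1.png
```

```text
t 4.38 pos [ 0.6038 -0.0363  0.1057] ang 0.1314 zax [-0.004  0.001 -1.   ] d [26.9  1.4 -4.4] rows 0.6544089152031157 turn -0.0006 F [ 0.02 -0.6  -1.68] w 0.576 63.7
```

View pics/pl1.png

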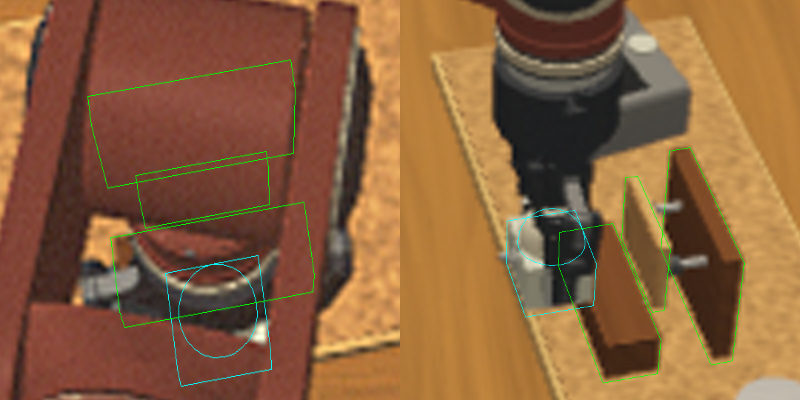

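```bash
cat > side.py <<'E'
from fit import *
st=state(); t=st["tool_pos"]; D=grab_frame("side"); b=np.array([284,176,322,216])
h=cv2.cvtColor(D["pixels"][b[1]:b[3],b[0]:b[2]],cv2.COLOR_RGB2HSV).astype(float)
m=np.clip((100-h[...,1])/60,0,1); ign=cv2.dilate((h[...,2]<95).astype(np.uint8),np.ones((3,3)))
def cost(p): return np.sum((1-ign)*(render(D,LIGHT,[p[0],p[1],.132],t[2]-.0228+p[2],b)-m)**2)
for fz in(0,1):
    g=lambda p:cost([p[0],p[1],p[2]*fz if fz else 0]); r=minimize(g,[*t[:2],0],method="Nelder-Mead",options=dict(initial_simplex=[[t[0],t[1],0],[t[0]+.006,t[1],0],[t[0],t[1]+.006,0],[t[0],t[1],.004]]))
    print(fz,"light-tool mm",((r.x-[*t[:2],0])*1e3).round(1),round(r.fun,1))
print("pos",t.round(4)); 
for y in m*(1-ign): print("".join(" .:*#"[int(v*4)] for v in y))
E
python3 side.py
```

```text
0 light-tool mm [ 1.9  5.1 -2.7] 22.2
1 light-tool mm [1.8 4.5 0.6] 22.3
pos [ 0.604  -0.0357  0.107 ]
                       ##             
                        #             
                        #             
                        ##            
                         #            
                         #            
                         #            
                          #           
        .*##**                        
        :##***                        
        :##::*                        
        :#*:::                        
        .**::::                       
        ***:::::                      
        ***:::::                      
        ****::::                      
        *#*#::::                      
      #*###*#*::                      
      :####*##**                      
         ##*####                      
         ##*####                      
         *******                      
          ******                      
          *******#                    
          *******#         **         
           *****##         **         
          .*****##        ***         
           *****##        **:         
            *****#                    
           .*****#                    
            ***::*
```

The side camera reads about +5 mm in y at the tool, so the corrected sill centre is about (0.642, -0.0343). The light is upright in the grip before the sill, at about (550,265) of the crop.

>>> {"op": "apply_moves", "data": {
  "series": [
    {"dx":13,"dy":3.6,"dz":0,"turn":0,"jaw":1},
    {"dx":26,"dy":3.6,"dz":0,"turn":0,"jaw":1},
    {"dx":26,"dy":3.6,"dz":3,"turn":0,"jaw":1},
    {"dx":26,"dy":3.6,"dz":5,"turn":0,"jaw":1},
    {"dx":26,"dy":3.6,"dz":5,"turn":0,"jaw":1}
  ]
}}

```text
time: 4.95
tool_pos: [0.63, -0.036, 0.1019]
tool_rot: [-0.0, 0.998, 0.066, -0.001]
contact_force: [0.1, -0.0, -2.9]
gripper_width: 0.576
grasp_force: 63.8
```

```bash
python3 go.py 0.6301 -0.0359 0.098 0.132
```

```text
t 4.95 pos [ 0.63   -0.036   0.1019] ang 0.1323 zax [-0.002  0.    -1.   ] d [ 0.1 -0.1  3.9] rows 0.09456423538685123 turn 0.0003 F [ 0.12 -0.01 -2.87] w 0.576 63.8
```

>>> {"op": "apply_moves", "data": {
  "series": [
    {"dx":0,"dy":0,"dz":1.5,"turn":0,"jaw":1},
    {"dx":0,"dy":0,"dz":3,"turn":0,"jaw":1},
    {"dx":0,"dy":0,"dz":3,"turn":0,"jaw":1},
    {"dx":0,"dy":0,"dz":3,"turn":0,"jaw":1}
  ]
}}

```text
time: 5.28
tool_pos: [0.631, -0.0365, 0.0994]
tool_rot: [-0.0, 0.998, 0.066, -0.0]
contact_force: [-1.1, 0.1, -2.5]
gripper_width: 0.574
grasp_force: 63.8
```

>>> {"op": "apply_moves", "data": {
  "series": [
    {"dx":0,"dy":0,"dz":0.5,"turn":0,"jaw":1},
    {"dx":0,"dy":0,"dz":0.5,"turn":0,"jaw":1},
    {"dx":0,"dy":0,"dz":0.5,"turn":0,"jaw":1}
  ]
}}

```text
time: 5.53
tool_pos: [0.6313, -0.0365, 0.0992]
tool_rot: [0.0, 0.998, 0.066, 0.0]
contact_force: [-0.3, 0.9, -2.2]
gripper_width: 0.577
grasp_force: 63.8
```

>>> {"op": "apply_moves", "data": {
  "series": [
    {"dx":0,"dy":-0.6,"dz":0.5,"turn":0,"jaw":1},
    {"dx":0,"dy":-0.6,"dz":0.5,"turn":0,"jaw":1},
    {"dx":0,"dy":-0.6,"dz":0.8,"turn":0,"jaw":1},
    {"dx":0,"dy":-0.6,"dz":0.8,"turn":0,"jaw":1}
  ]
}}

```text
time: 5.87
tool_pos: [0.6312, -0.0359, 0.0983]
tool_rot: [-0.0, 0.998, 0.066, -0.0]
contact_force: [-0.0, -0.7, -2.2]
gripper_width: 0.577
grasp_force: 63.8
```

>>> {"op": "apply_moves", "data": {
  "series": [
    {"dx":0,"dy":0,"dz":0.4,"turn":0,"jaw":1},
    {"dx":0,"dy":0,"dz":0.4,"turn":0,"jaw":1},
    {"dx":0,"dy":0,"dz":0.4,"turn":0,"jaw":1}
  ]
}}

```text
time: 6.12
tool_pos: [0.6313, -0.0359, 0.0979]
tool_rot: [-0.0, 0.998, 0.066, -0.0]
contact_force: [1.4, -0.1, -2.3]
gripper_width: 0.576
grasp_force: 63.9
```

>>> {"op": "apply_moves", "data": {
  "series": [
    {"dx":0,"dy":0,"dz":0.4,"turn":0,"jaw":1},
    {"dx":0,"dy":0,"dz":0.4,"turn":0,"jaw":1},
    {"dx":0,"dy":0,"dz":0.4,"turn":0,"jaw":1}
  ]
}}

```text
time: 6.37
tool_pos: [0.6313, -0.0359, 0.0979]
tool_rot: [0.0, 0.998, 0.066, 0.0]
contact_force: [-2.0, 0.6, 0.0]
gripper_width: 0.577
grasp_force: 64.1
```

>>> {"op": "apply_moves", "data": {
  "series": [
    {"dx":0,"dy":0,"dz":0.4,"turn":0,"jaw":1},
    {"dx":0,"dy":0,"dz":0.4,"turn":0,"jaw":1},
    {"dx":0,"dy":0,"dz":0.4,"turn":0,"jaw":1}
  ]
}}

```text
time: 6.62
tool_pos: [0.6314, -0.0359, 0.0979]
tool_rot: [0.0, 0.998, 0.066, 0.0]
contact_force: [-4.1, -0.3, 3.1]
gripper_width: 0.575
grasp_force: 64.4
```

>>> {"op": "apply_moves", "data": {
  "series": [
    {"dx":1.5,"dy":0,"dz":-0.3,"turn":0,"jaw":1},
    {"dx":3,"dy":0,"dz":-0.3,"turn":0,"jaw":1},
    {"dx":3,"dy":0,"dz":-0.3,"turn":0,"jaw":1},
    {"dx":3,"dy":0,"dz":-0.3,"turn":0,"jaw":1}
  ]
}}

```text
time: 6.95
tool_pos: [0.6348, -0.0357, 0.0979]
tool_rot: [0.0, 0.998, 0.066, 0.001]
contact_force: [-1.2, -1.6, 4.3]
gripper_width: 0.576
grasp_force: 64.6
```

>>> {"op": "apply_moves", "data": {
  "series": [
    {"dx":1,"dy":0,"dz":0,"turn":0,"jaw":1},
    {"dx":2,"dy":0,"dz":0,"turn":0,"jaw":1},
    {"dx":2,"dy":0,"dz":0,"turn":0,"jaw":1},
    {"dx":2,"dy":0,"dz":0,"turn":0,"jaw":1}
  ]
}}

```text
time: 7.28
tool_pos: [0.6364, -0.0354, 0.0979]
tool_rot: [0.0, 0.998, 0.066, 0.0]
contact_force: [-2.8, -0.5, 5.4]
gripper_width: 0.581
grasp_force: 64.7
```

>>> {"op": "apply_moves", "data": {
  "series": [
    {"dx":1,"dy":0,"dz":0,"turn":0,"jaw":1},
    {"dx":2,"dy":0,"dz":0,"turn":0,"jaw":1},
    {"dx":2,"dy":0,"dz":0,"turn":0,"jaw":1},
    {"dx":2,"dy":0,"dz":0,"turn":0,"jaw":1}
  ]
}}

```text
time: 7.62
tool_pos: [0.6384, -0.0352, 0.0979]
tool_rot: [0.0, 0.998, 0.066, 0.0]
contact_force: [-3.2, -0.6, 5.2]
gripper_width: 0.575
grasp_force: 64.7
```

>>> {"op": "apply_moves", "data": {
  "series": [
    {"dx":1,"dy":0,"dz":-0.5,"turn":0,"jaw":1},
    {"dx":1.5,"dy":0,"dz":-0.5,"turn":0,"jaw":1},
    {"dx":1.5,"dy":0,"dz":-0.5,"turn":0,"jaw":1},
    {"dx":1.5,"dy":0,"dz":-0.5,"turn":0,"jaw":1}
  ]
}}

```text
time: 7.95
tool_pos: [0.6397, -0.0349, 0.0979]
tool_rot: [0.0, 0.998, 0.066, -0.0]
contact_force: [-3.5, -1.8, 3.1]
gripper_width: 0.571
grasp_force: 64.5
```

>>> {"op": "apply_moves", "data": {
  "series": [
    {"dx":1,"dy":0,"dz":0,"turn":0,"jaw":1},
    {"dx":1.5,"dy":0,"dz":0,"turn":0,"jaw":1},
    {"dx":1.5,"dy":0,"dz":0,"turn":0,"jaw":1},
    {"dx":1.5,"dy":0,"dz":0,"turn":0,"jaw":1}
  ]
}}

```text
time: 8.28
tool_pos: [0.641, -0.0347, 0.0979]
tool_rot: [0.0, 0.998, 0.066, -0.0]
contact_force: [-4.4, -1.0, 5.1]
gripper_width: 0.579
grasp_force: 64.6
```

```bash
python3 go.py 0.648 -0.034 0.0979 0.132; python3 look.py pl2.png
```

```text
t 8.28 pos [ 0.641  -0.0347  0.0979] ang 0.1319 zax [-0.001 -0.    -1.   ] d [7.  0.2 0. ] rows 0.1685663295407979 turn -0.0001 F [-4.39 -1.02  5.12] w 0.579 64.6
```

View pics/pl2.png

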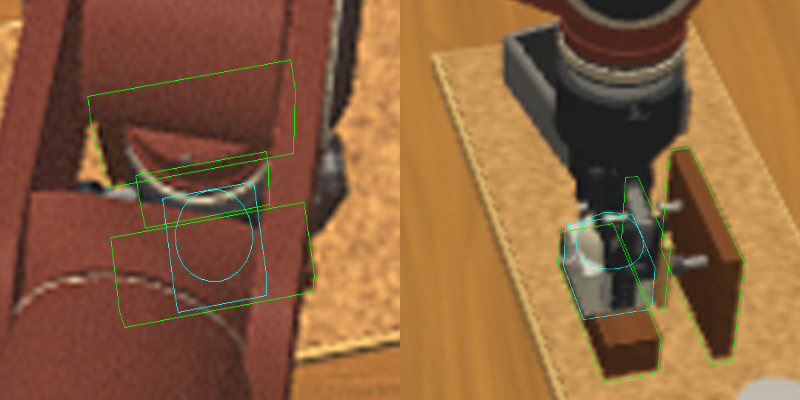

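```bash
python3 - <<'E'
from fit import *
D=grab_frame("side"); k=[312,160,352,200]; sc=15
im=cv2.resize(D["pixels"][k[1]:k[3],k[0]:k[2],::-1],None,fx=sc,fy=sc,interpolation=cv2.INTER_CUBIC)
# sill pose in the side camera's own (biased) frame
q=[.6428,-.0303,.122]
for d,c in((0,(0,255,0)),(.005,(255,255,0)),(.01,(0,0,255))):
    h=cv2.convexHull(((proj(D,place(plate(d)[0],q,.045))+.5-k[:2])*sc).astype(np.float32)).astype(int); cv2.polylines(im,[h],True,c,1)
cv2.imwrite("pics/z1.png",im)
for r in spotter.outline_of(D,"plate")[:2]: print(r["conf"],r["extent"])
E
```

```text
(no output)
```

View pics/z1.png

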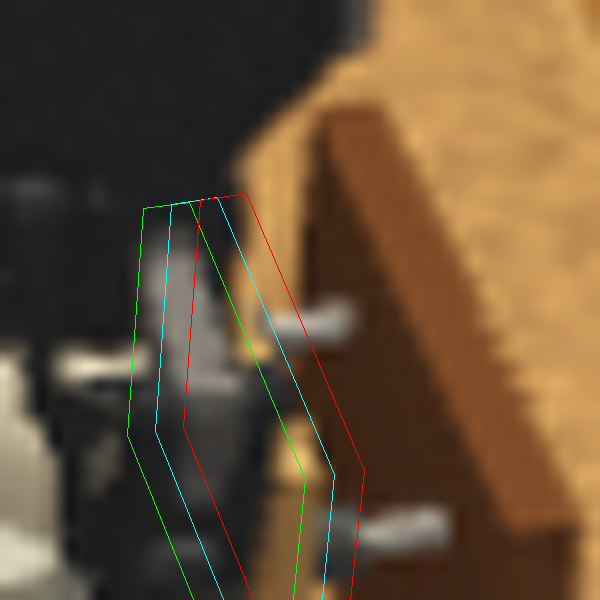

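The near plate edge at (317,480) of the zoom lies between the 0 and 5 mm outlines, so the plate is in about 3 mm. That agrees with force and tool position.

>>> {"op": "apply_moves", "data": {
  "series": [
    {"dx":1,"dy":0,"dz":-0.4,"turn":0,"jaw":1},
    {"dx":2,"dy":0,"dz":-0.4,"turn":0,"jaw":1},
    {"dx":3,"dy":0,"dz":-0.4,"turn":0,"jaw":1},
    {"dx":3,"dy":0,"dz":-0.4,"turn":0,"jaw":1},
    {"dx":3,"dy":0,"dz":-0.4,"turn":0,"jaw":1}
  ]
}}

```text
time: 8.9
tool_pos: [0.6436, -0.0343, 0.0979]
tool_rot: [0.0, 0.998, 0.066, -0.001]
contact_force: [-5.8, -2.5, 4.5]
gripper_width: 0.578
grasp_force: 64.5
```

>>> {"op": "apply_moves", "data": {
  "series": [
    {"dx":1,"dy":0,"dz":-0.3,"turn":0,"jaw":1},
    {"dx":2,"dy":0,"dz":-0.3,"turn":0,"jaw":1},
    {"dx":2,"dy":0,"dz":-0.3,"turn":0,"jaw":1},
    {"dx":2,"dy":0,"dz":-0.3,"turn":0,"jaw":1}
  ]
}}

```text
time: 9.23
tool_pos: [0.6452, -0.0341, 0.0979]
tool_rot: [0.0, 0.998, 0.066, -0.001]
contact_force: [-6.2, -1.9, 4.0]
gripper_width: 0.579
grasp_force: 64.6
```

```bash
python3 - <<'E'
from h import *
L=[]
for i in range(8): grab_frame("side"); s=state(); L.append(s["contact_force"])
print(s["tool_pos"].round(4),np.mean(L,0).round(2),np.std(L,0).round(2),s["time"])
E
```

```text
[ 0.6452 -0.0341  0.0979] [-6.27 -1.77  3.91] [0.65 0.42 0.41] 9.6333
```

>>> {"op": "apply_moves", "data": {
  "series": [
    {"dx":0,"dy":0,"dz":-0.4,"turn":0,"jaw":1},
    {"dx":0,"dy":0,"dz":-0.4,"turn":0,"jaw":1},
    {"dx":0,"dy":0,"dz":-0.4,"turn":0,"jaw":1}
  ]
}}

```text
time: 9.88
tool_pos: [0.6452, -0.0341, 0.0979]
tool_rot: [0.0, 0.998, 0.066, -0.001]
contact_force: [-4.1, -1.5, 1.0]
gripper_width: 0.574
grasp_force: 64.3
```

```bash
cat > rd.py <<'E'
from fit import *
L=[]
for i in range(8): D=grab_frame("side"); s=state(); L.append(s["contact_force"])
print(s["tool_pos"].round(4),np.mean(L,0).round(2),s["time"])
k=[318,170,348,205]; sc=16
im=cv2.resize(D["pixels"][k[1]:k[3],k[0]:k[2],::-1],None,fx=sc,fy=sc,interpolation=cv2.INTER_CUBIC)
for d,c in((.005,(255,255,0)),(.01,(0,0,255))):
    h=cv2.convexHull(((proj(D,place(plate(d)[0],[.6428,-.0303,.122],.045))+.5-k[:2])*sc).astype(np.float32)).astype(int); cv2.polylines(im,[h],True,c,1)
cv2.imwrite("pics/z2.png",im)
E
python3 rd.py
```

```text
[ 0.6452 -0.0341  0.0979] [-5.05 -1.74  1.81] 10.2833
```

>>> {"op": "apply_moves", "data": {
  "series": [
    {"dx":1,"dy":0,"dz":-0.1,"turn":0,"jaw":1},
    {"dx":2,"dy":0,"dz":-0.2,"turn":0,"jaw":1},
    {"dx":3,"dy":0,"dz":-0.2,"turn":0,"jaw":1},
    {"dx":3,"dy":0,"dz":-0.2,"turn":0,"jaw":1},
    {"dx":3,"dy":0,"dz":-0.2,"turn":0,"jaw":1}
  ]
}}

```text
time: 10.7
tool_pos: [0.6476, -0.0337, 0.0979]
tool_rot: [0.0, 0.998, 0.066, -0.002]
contact_force: [-8.1, -1.9, 2.6]
gripper_width: 0.576
grasp_force: 64.4
```

```bash
python3 rd.py
```

```text
[ 0.6476 -0.0337  0.0979] [-6.7  -2.08  2.74] 11.1
```

View pics/z2.png

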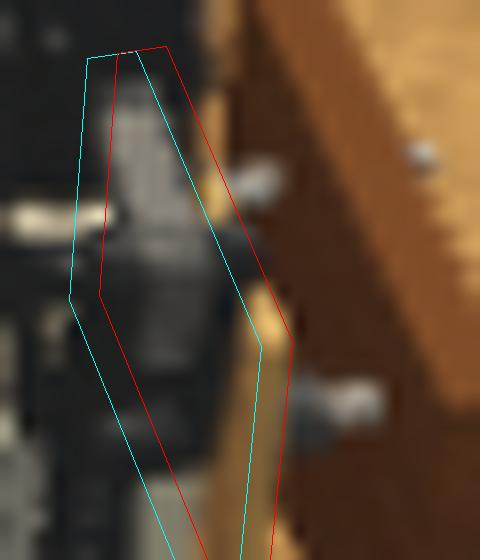

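The plate's near back edge (290,340) lies on the 10 mm outline, and the pins now show behind the board at (425,155). I'll check with subpixel edges against the rest picture.

```bash
python3 - <<'E'
from fit import *
A=cv2.imread("pics/side0.png").astype(float)[:,:,2]; D=grab_frame("side"); B=D["pixels"][:,:,0].astype(float)
pl=[proj(D,place(np.array([[.026+d,-.035,.04],[.026+d,-.035,.08]]),[.6428,-.0303,.122],.0+.045-.0))for d in(0,.01)]
q=[.6428,-.0303,.122]
for r in range(188,204):
    # model column of near-back edge at this row for d=0,10mm
    c=[]
    for d in(0,.01):
        P=proj(D,place(np.array([[.026+d,-.035,z] for z in np.linspace(.035,.087,50)]),q,.045)); c.append(np.interp(r,P[::-1,1] if P[0,1]>P[-1,1] else P[:,1],P[::-1,0] if P[0,1]>P[-1,1] else P[:,0]))
    print(r,np.round(c,1),"rest",A[r,326:344].astype(int),"now",B[r,326:344].astype(int))
E
```

```text
188 [331.9 335.8] rest [106 127 185 209 210 150  59  59  59  58  62  61  62  63  65  66  86 126] now [ 35  48  59  60  56  35  30 102 179  71  63  63  62  65  66  68  87 128]
189 [331.9 335.8] rest [105 119 170 207 217 206  70  60  59  59  61  62  62  62  65  62  70 116] now [ 35  52  59  58  54  30  31 126 213 153  62  63  62  64  66  64  70 117]
190 [331.9 335.8] rest [106 107 136 201 211 211 149  58  61  58  60  61  61  62  63  65  68  90] now [ 37  57  59  57  47  31  46 137 218 208  61  63  61  63  65  66  69  90]
191 [331.9 335.8] rest [107 108 119 167 207 212 187  58  61  60  58  61  62  60  62  65  64  72] now [ 43  62  64  50  40  31  53 122 175 171  75  62  63  62  63  67  64  73]
192 [331.8 335.7] rest [108 110 111 120 141 130 121  60  59  60  59  60  62  62  62  65  65  67] now [ 41  62  65  56  30  30  56 113 131 123  76  62  64  63  64  66  67  69]
193 [331.7 335.6] rest [107 110 113 119 130 124 106  63  60  59  59  64  70  72  77  70  65  64] now [ 31  34  31  31  29  31  68 131 127 119  76  76  68  73  79  71  66  65]
194 [331.6 335.5] rest [109 111 113 118 127 123 11
[... 999 characters left out ...]

200 [331.1 334.9] rest [110 108 112 120 123 141 191 188 131  62  60  59  60  59  59  62  63  61] now [ 60 118 126 126 118 113 118 123 118  78  61  59  60  60  59  64  64  62]
201 [331.  334.8] rest [114 108 110 116 121 140 188 185 181  70  61  58  58  60  59  60  62  62] now [ 69 118 126 125 114 111 116 124 121  80  62  59  60  61  60  61  64  62]
202 [330.9 334.7] rest [163 107 111 119 125 144 191 186 188 136  62  61  58  59  59  58  62  63] now [ 72 123 126 124 114 111 121 127 129 122  62  61  60  60  60  60  62  64]
203 [330.8 334.6] rest [194 110 111 117 127 149 199 192 194 189  70  62  59  59  60  59  61  64] now [ 71 123 127 128 132 110 117 126 149 191  71  63  59  59  61  60  63  65]
```

Edge shift is 3.22 px of 3.87 px per 10 mm, so the plate is at 8.3 mm. That agrees with the measured 6.9 N, so about 1.7 mm more is needed.

>>> {"op": "apply_moves", "data": {
  "series": [
    {"dx":1,"dy":0,"dz":0,"turn":0,"jaw":1},
    {"dx":2,"dy":0,"dz":0,"turn":0,"jaw":1},
    {"dx":2,"dy":0,"dz":0,"turn":0,"jaw":1},
    {"dx":2,"dy":0,"dz":0,"turn":0,"jaw":1},
    {"dx":2,"dy":0,"dz":0,"turn":0,"jaw":1}
  ]
}}

```text
time: 11.57
tool_pos: [0.6493, -0.0335, 0.0979]
tool_rot: [0.0, 0.998, 0.066, -0.003]
contact_force: [-7.5, -2.8, 3.4]
gripper_width: 0.574
grasp_force: 64.5
```

```bash
python3 rd.py; python3 - <<'E'
from h import *
B=grab_frame("side")["pixels"][:,:,0].astype(int)
for r in (191,192,196,197,198): print(r,B[r,330:342])
E
python3 go.py 0.65 -0.0335 0.0979 0.132
```

```text
[ 0.6493 -0.0335  0.0979] [-8.5  -2.76  3.31] 11.9667
191 [ 45  29  30  63 139 175 133  61  63  62  63  66]
192 [ 38  31  31  68 131 127 107  62  63  63  63  66]
196 [ 32  31  61 118 122 119  70  51  57  80  83  78]
197 [ 30  36  71 117 123 118  66  49  49  53  63  63]
198 [ 37  53  99 121 124 119  69  54  58  61  62  63]
t 12.02 pos [ 0.6493 -0.0335  0.0979] ang 0.1322 zax [-0.005 -0.    -1.   ] d [0.7 0.1 0. ] rows 0.016118294650264754 turn 0.0002 F [-7.99 -2.33  3.48] w 0.573 64.5
```

```bash
python3 -c "
from plant import ticket
print(ticket.job_done())"
```

```text
the job is handed in; nothing more can be done
None
```

The white night light is standing on the sill with its back to the plate, pushing it in about 9.8 mm of its 20 mm travel (about 8.8 N measured along the push, part of it friction on the sill). The arm is still holding it there, and the job is handed in; its verdict was not shown to me.

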